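# Park the amber staining tray under the bench shelf

### The job

The amber staining tray has to be kept out of the light: slide it along the bench under the low white shelf, handle towards the robot, until its whole box is beneath the board and only the handle sticks out in front. Leave it square to the shelf and about midway between the side panels, do not pick it up or knock the shelf on the way, and leave the blue tray where it is.

Things in the scene. Friction and masses are not known exactly. Their poses are not given: they have to be found in the camera images.
- amber_tray: Lidded amber-orange tray, loose, about 0.35 kg: closed box 104 mm along its x, 124 along y, 36 high. Origin under the middle of the box, at bench level; x points from the handle end to the far end, z up. It starts on the left or right of the bench, its handle end towards the robot's side within 25 degrees; the blue tray stands on the other side.
- amber_handle (a point): Middle of the amber tray's handle, 44 mm above the bench, at x = -122 mm, y = 0 of the tray (axes as the tray's): an upright post 24 mm along x, 16 along y, top at 64 mm, to be pinched across y from above. It stands on a flat strip 24 mm wide, top at 12 mm, that runs out of the box's near (-x) face from x = -52 to -138 mm.
- blue_tray: A tray of the same shape, size and frame as the amber one, but blue; a bystander.
- shelf: Low white shelf fixed to the bench. Board 180 mm deep (x), 246 wide (y), underside at 70 mm, top at 86; yellow strip on its front edge. Two side panels, 210 mm apart inside, as deep as the board; front and back open. Origin at bench level below the middle of the front edge, which faces the robot within 10 degrees; x points inwards under the board, z up. A tip box and a jar stand on its rear part.

How it is judged (in metres and radians):
At the end, for the whole second after the job is handed in: Amber tray flat and at rest on the bench under the shelf, handle to the robot: its near box face 6 mm short of to 45 mm inside the board's front edge, within 20 mm of midway between the panels, at most 10 degrees askew; blue tray within 20 mm of its start (x of amber_tray in the frame of shelf between 0.046 and 0.097 m and y of amber_tray in the frame of shelf between -0.02 and 0.02 m and x of shelf in the frame of amber_tray below 0 m and angle between the x axis of amber_tray and the x axis of shelf, either way round below 0.175 rad and height (world z) of amber_tray below 0.005 m and angle between amber_tray's own z axis and vertical below 0.05 rad and linear speed of amber_tray below 0.02 m/s and distance of blue_tray from where it was at the start of the episode below 0.02 m); the robot touches nothing.
It fails at once if the amber tray is lifted more than 20 mm off the bench (height (world z) of amber_tray above 0.02 m).
It fails at once if the amber tray is knocked against the shelf (over 6 N) (contact force between amber_tray and shelf above 6 N).
It fails at once if the robot knocks against the shelf (over 6 N) (contact force between any of the arm, the fingers and shelf above 6 N).
It fails at once if the blue tray is moved more than 30 mm (distance of blue_tray from where it was at the start of the episode above 0.03 m).
It also fails if it takes over 40 s, if anything falls off the work surface, if the arm or the gripper's body presses on something with over 40 N, if the wrist force passes 120 N, or if a joint passes its speed limit or range.

### The arm

A 6-joint arm with a two-finger parallel gripper is mounted at the origin on the work surface. World frame = base frame: x ahead of the robot, y to its left, z up, the work surface at z = 0. Lengths are in m, angles in degrees, forces in N, time in s.
With the tool pointing down it reaches from about 0.375 to 0.9 m from the base axis. Payload 3.1 kg.
Tool frame: the origin (TCP) lies at the very end of the fingers, on their centre line; the grasp point (between the pads) lies 19 mm behind it; x points along the fingers, z is the direction in which the jaws open and shut, and the axes are right-handed (so a half turn about x gives the same grasp; the last joint's range is limited). The gripper opens to 87 mm and grips with 3 to 60 N. Pads are 19 mm wide; open, the fingers measure 117 mm over their backs; the gripper's body (75 mm by 190 mm) begins 51 mm behind the grasp point.
Start: joints at [-86.144, 30.224, 82.088, -0, 67.689, -10.227], TCP at [0.152, -0.606, 0.223] pointing down, gripper open.
Joint ranges: [-176.69, 176.69], [-43.24, 126.21], [12.49, 139.97], [-82, 262], [0, 151.66], [-163.58, 163.58]. Speed limits (degrees/s): [159.86, 159.86, 180, 180, 180, 180].

### API

Orientations are given as a 3x3 rotation matrix whose columns are the frame's x, y, z axes.
In Python, from rig import bot gives the robot as it stands.
- The arm moves only by the tool send_rows, never from a script. Its arguments are lists of equal length, an entry for each row: "fingers": the opening, from 0 (shut) to 1 (fully open); "dp": the shift along the world's x, y, z in mm, a list of three; "turn": the turn, a rotation vector about the world's x, y, z in rad, a list of three. In form: {"fingers": [fingers, ...], "dp": [[tx, ty, tz], ...], "turn": [[rx, ry, rz], ...]}. A call has 1 to 10 rows; each row is the pose to reach, as a shift and turn from the pose measured when the call began; what a row does not reach only later rows make up. A row lasts 1/12 s, in which the tool goes at most 41.7 mm and 7.16 degrees, less where a joint would pass 70% of its speed; a pose out of reach is approached as far as the arm can. A call with a gripper value outside its range is refused whole. The fingers move at their own pace and stop on an object; the grip force is fixed at half the most. Time passes only in rows, so rows that repeat a pose let the fingers close. It gives the time, the measured TCP pose, the force and the opening at its end, in the units of the state.
- bot.read_state(): the state, without advancing time (a new reading comes with each control period).
- bot.capture(name): name is "side" or "top" or "wrist"; returns a dict with "img" (384x512x3 uint8, blue, green, red), "z_map" (384x512 float32, m along the optical axis (not along the pixel's ray), 0 where there is no reading), "mtx" (3x3 intrinsics, pixels), "k1" (the pictures are not rectified: a ray, as slopes to the right and down, at radius r is drawn at 1 + k1 r^2 times it, then the intrinsics apply), "origin" and "orientation" of the camera in the world; the wrist camera has in their place "hand_eye" (4x4, takes a point from camera to tool coordinates, whose origin is the TCP and whose axes are the tool frame's). Camera axes: x right, y up, looking along -z (the intrinsics and any distortion apply to the point x, -y, -z); pixel columns grow to the right and rows downward; lengths in m; the calibration is good to about 2 mm. A picture is of the moment at which its call begins: read the wrist's pose just before it.
- bot.hand_in(): hands the job in, once; it reports no verdict.
The state is a dict: "time_s": time; "joint_positions": joint angles; "qvel": joint speeds; "tau": joint torques, N m; "position": TCP position; "tcp_rot": TCP orientation; "force": force on the tool from outside, world axes, zero at the start; "moment": the same for the moment, N m; "opening": opening from 0.0 (shut) to 1.0 (fully open).
Only numpy, scipy, OpenCV 4.12 (cv2) and the standard library are available. Lean on these libraries where they do the work, as an engineer would, in place of code of your own. Each camera call takes 0.05 s, during which the arm holds its last target.

## Working session

There is one attempt and no reset: what is moved stays moved. The work goes in short steps, Python scripts to look and compute and a tool call to move; the robot and the scene stay as the last step left them, time stands still between calls to the robot, and variables do not carry over. Pictures are saved under pics/ and viewed, and the job is handed in when it is done.

Besides the shell and the picture viewer there is one more tool, called after "Call:" as a command line: name --argument value ..., lists and objects as JSON in quotes. send_rows: Moves the arm, as the interface text tells. Its arguments: {"type":"object","properties":{"fingers":{"type":"array","items":{"type":"number"}},"dp":{"type":"array","items":{"type":"array","items":{"type":"number"}}},"turn":{"type":"array","items":{"type":"array","items":{"type":"number"}}}},"required":["fingers","dp","turn"]}

```bash
ls; mkdir -p pics; python3 - <<'E'
from rig import bot
import cv2,numpy as np
s=bot.read_state()
print(s['time_s'],s['position'],s['tcp_rot'],s['opening'],s['force'])
for n in ['top','side']:
    c=bot.capture(n); cv2.imwrite(f'pics/{n}0.png',c['img']); np.savez(f'{n}0.npz',**c)
    print(n,c['mtx'],c['k1'],c['origin'],c['orientation'])
E
```

```text
pics
0.0 [ 0.15204486 -0.6054713   0.22158054] [[-1.34657335e-04  9.69953226e-01  2.43291431e-01]
 [ 2.14199959e-03  2.43291155e-01 -9.69950940e-01]
 [-9.99997697e-01  3.90519135e-04 -2.11040035e-03]] 0.9979597584844289 [ 0.39141517 -0.47720924 -0.57204254]
top [[492.89794167   0.         254.48995588]
 [  0.         492.89794167 187.47385904]
 [  0.           0.           1.        ]] -0.19970061924965093 [0.36702255 0.01562183 1.15926731] [[-0.00263653  0.98139606 -0.19197611]
 [-0.99999264 -0.00312239 -0.00222836]
 [-0.00278633  0.19196882  0.98139707]]
side [[397.17457001   0.         250.9320939 ]
 [  0.         397.17457001 195.14595235]
 [  0.           0.           1.        ]] -0.06734280654361491 [ 0.48670216 -0.66785262  0.72787459] [[ 0.99218017  0.08258193 -0.09358815]
 [-0.12470611  0.6870587  -0.71582032]
 [ 0.00518674  0.72189374  0.69198449]]
```

View pics/top0.png

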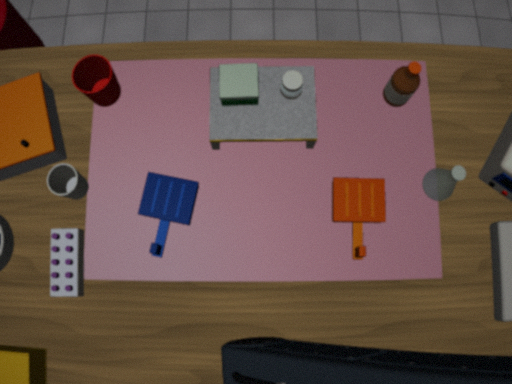

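View pics/side0.png

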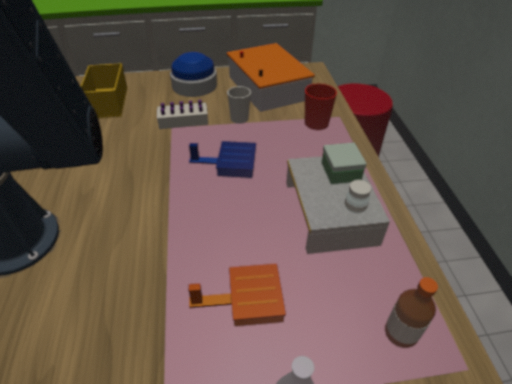

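The top view shows the amber tray at right (box about 333–385 x 178–222 px, post at about 360,252). The blue tray is at left, and the shelf is centred at about (263,103) with its front edge near row 142. Next I measure these.

```bash
cat > h.py <<'E'
import cv2,numpy as np
def rays(c,uv):
    K=c['mtx'];k=float(c['k1']);uv=np.asarray(uv,float).reshape(-1,1,2)
    p=cv2.undistortPointsIter(uv,K,np.array([k,0,0,0,0.]),None,None,(3,100,1e-10)).reshape(-1,2)
    return np.c_[p[:,0],-p[:,1],-np.ones(len(p))]
def world(c): return np.array(c['origin']),np.array(c['orientation'])
def onplane(c,uv,z):
    o,R=world(c);d=rays(c,uv)@R.T
    return o+d*((z-o[2])/d[:,2])[:,None]
def cloud(c,mask):
    v,u=np.nonzero(mask&(c['z_map']>0));o,R=world(c)
    return o+(rays(c,np.c_[u,v])*c['z_map'][v,u][:,None])@R.T
def masks(c):
    h=cv2.cvtColor(c['img'],cv2.COLOR_BGR2HSV)
    return (cv2.inRange(h,(3,150,60),(18,255,255))>0, cv2.inRange(h,(105,130,30),(125,255,255))>0)
def big(m):
    n,l,s,_=cv2.connectedComponentsWithStats(m.astype(np.uint8));return l==1+np.argmax(s[1:,4])
def tray(P):
    b=P[(P[:,2]>.029)&(P[:,2]<.043)];r=cv2.minAreaRect(b[:,:2].astype(np.float32))
    h=P[(P[:,2]>.056)&(P[:,2]<.072)]
    c=np.array(r[0]);hc=(h[:,:2].max(0)+h[:,:2].min(0))/2;x=c-hc
    e=cv2.boxPoints(r);es=[e[1]-e[0],e[2]-e[1]];es=[q*s/np.linalg.norm(q) for q in es for s in(1,-1)]
    a=max(es,key=lambda q:q@x)
    return c,hc,np.degrees(np.arctan2(a[1],a[0])),np.degrees(np.arctan2(x[1],x[0])),r[1],np.median(b[:,2]),np.median(h[:,2]),np.linalg.norm(x)
E
python3 - <<'E'
from h import *
for n in ['top','side']:
    c=dict(np.load(n+'0.npz'))
    A,B=masks(c);roi=np.zeros(A.shape,bool)
    if n=='top': roi[150:280,90:440]=1
    else: roi[120:340,170:300]=1
    for nm,m in(('amber',A),('blue',B)):
        P=cloud(c,big(cv2.morphologyEx((m&roi).astype(np.uint8),cv2.MORPH_CLOSE,np.ones((3,3)))))
        print(n,nm,len(P),*[np.round(q,4) for q in tray(P)])
    all_=cloud(c,np.ones(A.shape,bool))
    s=all_[(all_[:,2]>.079)&(all_[:,2]<.093)&(all_[:,0]>.4)&(all_[:,0]<.85)&(abs(all_[:,1])<.25)]
    r=cv2.minAreaRect(s[:,:2].astype(np.float32));print('shelf',len(s),np.median(s[:,2]),r,cv2.boxPoints(r).round(4).tolist())
E
```

```text
top amber 2644 [ 0.5177 -0.2244] [ 0.4359 -0.222 ] -1.6539 -1.6214 [0.123  0.1839] 0.0364 0.064 0.0819
top blue 2484 [0.5226 0.228 ] [0.4442 0.243 ] -11.9206 -10.8815 [0.121  0.1837] 0.0362 0.0639 0.0799
shelf 5406 0.08643162811079164 ((0.768301248550415, -0.0006832629442214966), (0.16414551436901093, 0.24894526600837708), 0.20254233479499817) [[0.6858000159263611, 0.12349999696016312], [0.6866999864578247, -0.12540000677108765], [0.8507999777793884, -0.12489999830722809], [0.8499000072479248, 0.12409999966621399]]
side amber 3331 [ 0.5143 -0.2268] [ 0.4338 -0.2239] -1.5906 -2.0941 [0.1222 0.1832] 0.0358 0.0632 0.0805
side blue 1035 [0.5204 0.222 ] [0.4412 0.2413] -10.5845 -13.7267 [0.1189 0.1727] 0.0346 0.0626 0.0816
shelf 3600 0.0847260566532298 ((0.7663792967796326, -0.0014400333166122437), (0.16620729863643646, 0.25028711557388306), 0.5000407099723816) [[0.682200014591217, 0.12300000339746475], [0.6844000220298767, -0.12729999423027039], [0.850600004196167, -0.125900000333786], [0.8483999967575073, 0.12439999729394913]]
```

```bash
python3 - <<'E'
import re
s=open('h.py').read()
s=s.replace("    b=P[(P[:,2]>.029)&(P[:,2]<.043)];r=","    h=P[(P[:,2]>.056)&(P[:,2]<.072)];hc0=h[:,:2].mean(0)\n    b=P[(P[:,2]>.029)&(P[:,2]<.043)&(np.linalg.norm(P[:,:2]-hc0,axis=1)>.05)];r=")
open('h.py','w').write(s)
E
python3 - <<'E'
from h import *
for n in ['top','side']:
    c=dict(np.load(n+'0.npz'))
    A,B=masks(c);roi=np.zeros(A.shape,bool)
    if n=='top': roi[150:280,90:440]=1
    else: roi[120:340,170:300]=1
    for nm,m in(('amber',A),('blue',B)):
        P=cloud(c,big(cv2.morphologyEx((m&roi).astype(np.uint8),cv2.MORPH_CLOSE,np.ones((3,3)))))
        print(n,nm,len(P),*[np.round(q,4) for q in tray(P)])
    a=cloud(c,np.ones(A.shape,bool))
    s=a[(a[:,2]>.080)&(a[:,2]<.092)&(a[:,0]>.6)&(a[:,0]<.92)&(abs(a[:,1])<.2)]
    r=cv2.minAreaRect(s[:,:2].astype(np.float32));print('shelf',len(s),r,cv2.boxPoints(r).round(4).tolist())
    # front edge per y bin
    ys=np.arange(-.11,.111,.01);xs=[s[abs(s[:,1]-y)<.005,0].min() for y in ys]
    p=np.polyfit(ys,xs,1);print('front x0',p[1],'yaw',-np.degrees(np.arctan(p[0])))
    xs=np.arange(.70,.84,.01);
    for f in('min','max'):
        yy=[getattr(s[abs(s[:,0]-x)<.005,1],f)() for x in xs];q=np.polyfit(xs-.685,yy,1);print(f,'y at front',q[1],'yaw',np.degrees(np.arctan(q[0])))
    c0=c['img'];
    if n=='top': cv2.imwrite('pics/crop0.png',cv2.resize(c0[50:270,190:410],None,fx=2.7,fy=2.7))
E
```

```text
top amber 2644 [ 0.558  -0.2261] [ 0.4359 -0.222 ] -0.4046 -1.9207 [0.1239 0.1033] 0.0364 0.064 0.1222
top blue 2484 [0.5622 0.2195] [0.4442 0.243 ] -12.2077 -11.2711 [0.1211 0.1024] 0.0362 0.0639 0.1204
shelf 5790 ((0.7781355381011963, -0.00046543776988983154), (0.1835346221923828, 0.24776609241962433), 0.8510512709617615) [[0.684499979019165, 0.12200000137090683], [0.6881999969482422, -0.1256999969482422], [0.8716999888420105, -0.12300000339746475], [0.8680999875068665, 0.12479999661445618]]
front x0 0.6871709460478935 yaw 0.522814799889867
min y at front -0.12463708606094095 yaw 1.242931255881476
max y at front 0.12219849191944522 yaw 0.03428067595633545
side amber 3331 [ 0.5552 -0.228 ] [ 0.4338 -0.2239] -1.5906 -1.9243 [0.1222 0.1012] 0.0358 0.0632 0.1215
side blue 1035 [0.5566 0.2157] [0.4412 0.2413] -12.0141 -12.5045 [0.12   0.0987] 0.0346 0.0626 0.1182
shelf 3831 ((0.7759450674057007, -0.0013724863529205322), (0.18531674146652222, 0.2502647638320923), 0.4737662374973297) [[0.6822999715805054, 0.12300000339746475], [0.6843000054359436, -0.12729999423027039], [0.8695999979972839, -0.1256999969482422], [0.8676000237464905, 0.12449999898672104]]
front x0 0.6837337336518805 yaw 0.6369549468452392
min y at front -0.1268169791301545 yaw 1.3113414564465853
max y at front 0.18151742182984107 yaw -55.0905409355154
```

View pics/crop0.png

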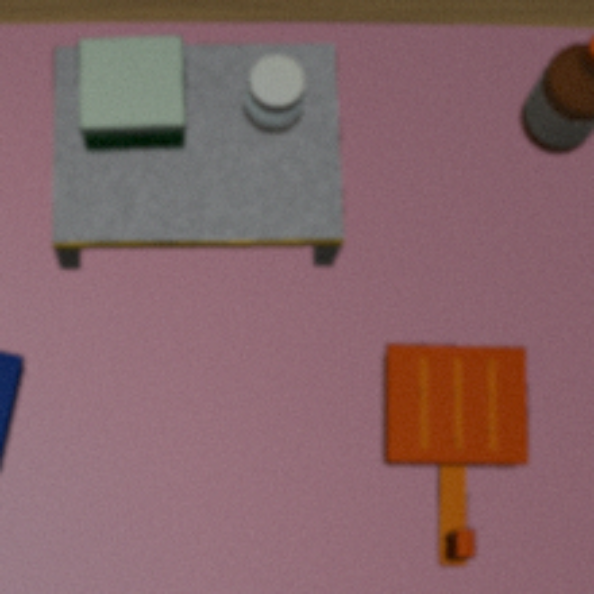

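Call:
send_rows --fingers '[1,1,1,1,1,1,1,1,1,1]' --dp '[[10,14,0],[30,40,0],[53,71,0],[76,102,-5],[99,133,-10],[122,164,-15],[145,195,-20],[168,226,-25],[190,256,-30],[205,276,-32]]' --turn '[[0,0,0],[0,0,-0.03],[0,0,-0.06],[0,0,-0.09],[0,0,-0.12],[0,0,-0.15],[0,0,-0.18],[0,0,-0.21],[0,0,-0.24],[0,0,-0.272]]'

```text
time_s: 0.93
position: [0.3576, -0.3257, 0.1888]
tcp_rot: [[-0.001, 1.0, -0.026], [0.005, -0.026, -1.0], [-1.0, -0.001, -0.005]]
force: [-0.2, -0.5, -0.6]
opening: 1.002
```

```bash
python3 -c "
from rig import bot;import numpy as np
s=bot.read_state();print(s['time_s'],s['position'],np.round(s['tcp_rot'],4),s['joint_positions'])"
```

```text
0.9333 [ 0.35762664 -0.325701    0.1887628 ] [[-0.001   0.9997 -0.0263]
 [ 0.0052 -0.0263 -0.9996]
 [-1.     -0.0011 -0.0052]] [-55.67098013  22.37425479 103.89463699   0.15193368  54.00969182
  35.74521918]
```

Call:
send_rows --fingers '[1,1,1,1,1,1,1]' --dp '[[8,10,-4],[24,31,-16],[42,55,-30],[58,78,-44],[70,94,-54],[77,102,-59],[77,102,-59]]' --turn '[[0,0,0],[0,0,0],[0,0,0],[0,0,0],[0,0,0],[0,0,0],[0,0,0]]'

```text
time_s: 1.52
position: [0.4348, -0.2217, 0.1286]
tcp_rot: [[-0.003, 1.0, -0.023], [0.007, -0.023, -1.0], [-1.0, -0.003, -0.007]]
force: [0.5, -0.0, -0.1]
opening: 0.999
```

```bash
python3 - <<'E'
from rig import bot
from h import *
s=bot.read_state();c=bot.capture('wrist');np.savez('w1.npz',**c);cv2.imwrite('pics/w1.png',c['img'])
H=np.array(c['hand_eye']);R=np.array(s['tcp_rot']);c['origin']=R@H[:3,3]+s['position'];c['orientation']=R@H[:3,:3]
print(s['position'],c['origin'])
A,_=masks(c);P=cloud(c,big(A));
h=P[(P[:,2]>.057)&(P[:,2]<.072)];print(len(h),h.min(0),h.max(0));r=cv2.minAreaRect(h[:,:2].astype(np.float32));print(r)
E
```

```text
[ 0.43484921 -0.2217162   0.12864545] [ 0.501983   -0.22531729  0.29018812]
547 [ 0.42376559 -0.23095627  0.05788183] [ 0.44732121 -0.21517794  0.06561921]
((0.4355781674385071, -0.2229766994714737), (0.015608022920787334, 0.02338256873190403), 88.64146423339844)
```

View pics/w1.png

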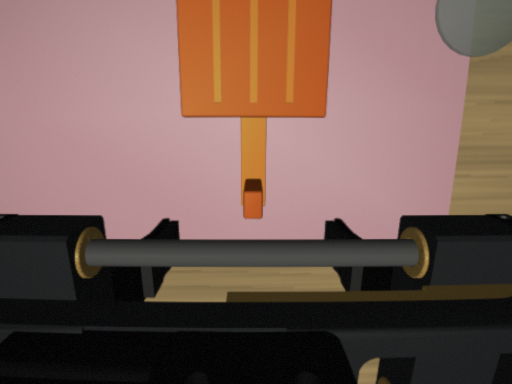

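The wrist view shows the post at about (253,200) px, midway between the fingers. It measures 15.6 x 23.4 mm at (0.4356, -0.2230), which agrees with the top and side views. Going down to grasp it.

Call:
send_rows --fingers '[1,1,1,1,1,1,1,1]' --dp '[[0.5,-1.3,-8],[0.5,-1.3,-26],[0.5,-1.3,-46],[0.5,-1.3,-66],[0.5,-1.3,-83],[0.5,-1.3,-94],[0.5,-1.3,-98],[0.5,-1.3,-98]]' --turn '[[-0.006,0,0],[-0.006,0,0],[-0.006,0,0],[-0.006,0,0],[-0.006,0,0],[-0.006,0,0],[-0.006,0,0],[-0.006,0,0]]'

```text
time_s: 2.23
position: [0.4345, -0.2254, 0.0306]
tcp_rot: [[-0.003, 1.0, -0.026], [0.0, -0.026, -1.0], [-1.0, -0.003, -0.0]]
force: [0.2, -0.5, 0.3]
opening: 1.001
```

Call:
send_rows --fingers '[0.3,0.1,0,0,0,0,0,0,0,0]' --dp '[[0,0,0],[0,0,0],[0,0,0],[0,0,0],[0,0,0],[0,0,0],[0,0,0],[0,0,0],[0,0,0],[0,0,0]]' --turn '[[0,0,0],[0,0,0],[0,0,0],[0,0,0],[0,0,0],[0,0,0],[0,0,0],[0,0,0],[0,0,0],[0,0,0]]'

```text
time_s: 3.07
position: [0.4346, -0.2254, 0.0306]
tcp_rot: [[-0.003, 1.0, -0.026], [0.0, -0.026, -1.0], [-1.0, -0.003, -0.0]]
force: [-0.1, 0.0, 1.0]
opening: 0.328
```

Call:
send_rows --fingers '[0,0,0,0,0,0]' --dp '[[0,0,0],[0,0,0],[0,0,0],[0,0,0],[0,0,0],[0,0,0]]' --turn '[[0,0,0],[0,0,0],[0,0,0],[0,0,0],[0,0,0],[0,0,0]]'

```text
time_s: 3.57
position: [0.4343, -0.2251, 0.0305]
tcp_rot: [[-0.004, 1.0, -0.026], [0.001, -0.026, -1.0], [-1.0, -0.004, -0.001]]
force: [-0.4, 0.8, 0.6]
opening: 0.18
```

Call:
send_rows --fingers '[0,0,0,0,0,0,0,0,0,0]' --dp '[[0,4,0],[0,13,0],[0,26,0],[0,40,0],[0,54,0],[0,68,0],[0,82,0],[0,95,0],[0,105,0],[0,110,0]]' --turn '[[0,0,0],[0,0,0],[0,0,0],[0,0,0.01],[0,0,0.01],[0,0,0.02],[0,0,0.02],[0,0,0.03],[0,0,0.035],[0,0,0.037]]'

```text
time_s: 4.4
position: [0.4336, -0.1127, 0.0306]
tcp_rot: [[-0.005, 1.0, 0.014], [0.001, 0.014, -1.0], [-1.0, -0.005, -0.001]]
force: [-0.1, -2.0, -0.9]
opening: 0.181
```

Call:
send_rows --fingers '[0,0,0,0,0,0,0,0,0,0]' --dp '[[0,4,0],[0,13,0],[0,26,0],[0,40,0],[0,54,0],[0,68,0],[0,82,0],[0,95,0],[0,106,0],[0,111,0]]' --turn '[[0,0,0],[0,0,0],[0,0,0],[0,0,0],[0,0,0],[0,0,0],[0,0,0],[0,0,0],[0,0,0],[0,0,0]]'

```text
time_s: 5.23
position: [0.4332, -0.0004, 0.0306]
tcp_rot: [[-0.005, 1.0, 0.014], [0.001, 0.014, -1.0], [-1.0, -0.005, -0.002]]
force: [-0.7, -1.7, -1.4]
opening: 0.186
```

```bash
cat > look.py <<'E'
import sys
from rig import bot
from h import *
t=sys.argv[1];s=bot.read_state();print(s['time_s'],s['position'],np.round(s['tcp_rot'],3).tolist(),s['opening'])
ims=[]
for n in ['top','side']:
    c=bot.capture(n);ims.append(c['img'])
    A,B=masks(c);roi=np.zeros(A.shape,bool)
    if n=='top': roi[100:280,90:440]=1
    else: roi[110:340,170:400]=1
    P=cloud(c,(A&roi)); P=P[(abs(P[:,1])<.3)&(P[:,0]<.87)&(P[:,2]<.078)]
    b=P[(P[:,2]>.029)&(P[:,2]<.043)]
    if len(b)>20:
        xm=b[:,0].min()
        b=b[b[:,0]>np.percentile(b[:,0],1)]
        r=cv2.minAreaRect(b[:,:2].astype(np.float32));print(n,len(b),np.round(r[0],4),np.round(r[1],4),r[2],cv2.boxPoints(r).round(4).tolist())
    h=P[P[:,2]>.057]
    if len(h)>3:print('post',h.min(0),h.max(0))
cv2.imwrite(f'pics/{t}.png',cv2.resize(np.hstack(ims),(800,300)))
c=bot.capture('wrist');H=np.array(c['hand_eye']);R=np.array(s['tcp_rot']);c['origin']=R@H[:3,3]+s['position'];c['orientation']=R@H[:3,:3]
np.savez(f'w{t}.npz',**c);cv2.imwrite(f'pics/w{t}.png',c['img'])
E
python3 look.py a
```

```text
5.2333 [ 0.43318741 -0.00044241  0.03062015] [[-0.005, 1.0, 0.014], [0.001, 0.014, -1.0], [-1.0, -0.005, -0.002]] 0.18585258441270494
top 1779 [0.5627 0.001 ] [0.121  0.0897] 89.60853576660156 [[0.5174000263214111, -0.05920000001788139], [0.607200026512146, -0.05979999899864197], [0.6079999804496765, 0.06129999831318855], [0.5182999968528748, 0.061900001019239426]]
side 1525 [5.536e-01 4.000e-04] [0.1001 0.1263] 1.4998712539672852 [[0.5019000172615051, 0.062199998646974564], [0.5052000284194946, -0.06400000303983688], [0.6053000092506409, -0.06129999831318855], [0.6019999980926514, 0.0649000033736229]]
```

View pics/a.png

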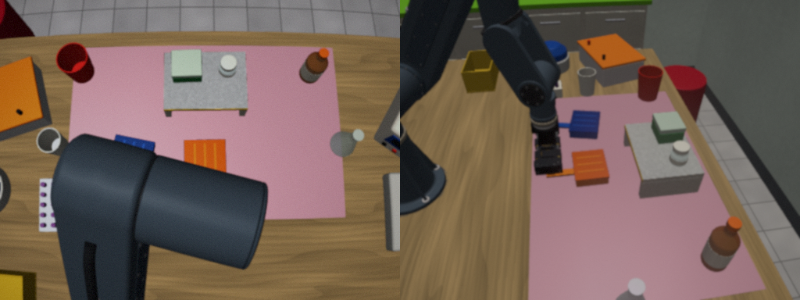

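View pics/wa.png

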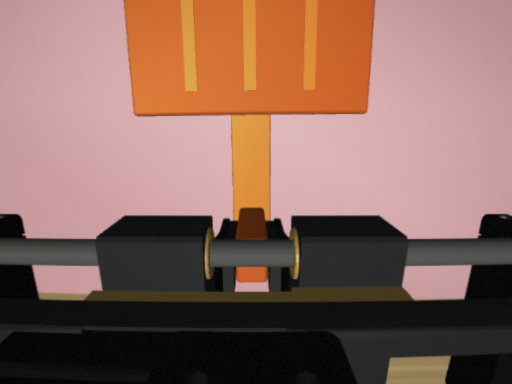

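Tray square at y≈0, shelf mouth straight ahead (43 mm clearance each side). I slide it in, in two parts.

Call:
send_rows --fingers '[0,0,0,0,0,0,0,0,0,0]' --dp '[[4,0,0],[12,0,0],[23,0,0],[35,0,0],[48,0,0],[60,0,0],[73,0,0],[85,0,0],[94,0,0],[98,0,0]]' --turn '[[0,0,0],[0,0,0],[0,0,0],[0,0,0],[0,0,0],[0,0,0],[0,0,0],[0,0,0],[0,0,0],[0,0,0]]'

```text
time_s: 6.22
position: [0.5327, -0.002, 0.0305]
tcp_rot: [[-0.005, 1.0, 0.015], [0.001, 0.015, -1.0], [-1.0, -0.005, -0.001]]
force: [-2.3, -0.1, 2.0]
opening: 0.183
```

```bash
python3 look.py b
```

```text
6.2167 [ 0.53267874 -0.0020069   0.03052394] [[-0.005, 1.0, 0.015], [0.001, 0.015, -1.0], [-1.0, -0.005, -0.001]] 0.18250922795169405
top 907 [ 0.6723 -0.0007] [0.1203 0.0543] 89.88011932373047 [[0.6449999809265137, -0.06080000102519989], [0.6992999911308289, -0.0608999989926815], [0.6995000243186951, 0.05939999967813492], [0.6452999711036682, 0.05950000137090683]]
post [ 0.686756   -0.05888073  0.06748662] [0.68959759 0.06005818 0.0772567 ]
side 1376 [ 0.6488 -0.003 ] [0.0935 0.1253] 0.5863463282585144 [[0.6014000177383423, 0.05920000001788139], [0.6026999950408936, -0.06610000133514404], [0.6960999965667725, -0.06509999930858612], [0.6948999762535095, 0.06019999831914902]]
post [ 0.68332924 -0.09851381  0.07029335] [0.68589407 0.0174438  0.07798188]
```

View pics/b.png

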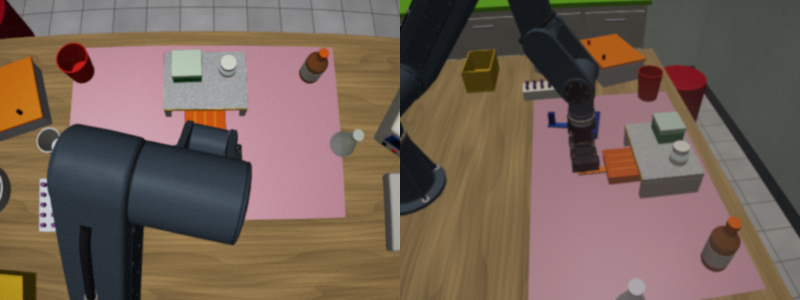

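View pics/wb.png

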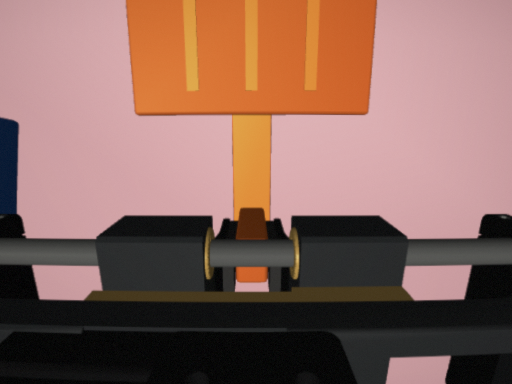

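The tray is entering squarely (y≈-0.001, yaw≈0.6°). Its centre is at x≈0.655, so 100 mm remains.

Call:
send_rows --fingers '[0,0,0,0,0,0,0,0,0,0]' --dp '[[4,0,0],[12,0,0],[23,0,0],[35,0.5,0],[48,0.5,0],[60,1,0],[73,1,0],[86,1,0],[96,1,0],[100,1,0]]' --turn '[[0,0,0],[0,0,0],[0,0,0],[0,0,0],[0,0,0],[0,0,0],[0,0,0],[0,0,0],[0,0,0],[0,0,0]]'

```text
time_s: 7.2
position: [0.6325, -0.0007, 0.0304]
tcp_rot: [[-0.004, 1.0, 0.015], [0.001, 0.015, -1.0], [-1.0, -0.004, -0.001]]
force: [-0.9, -0.2, 0.4]
opening: 0.181
```

```bash
python3 look.py c
```

```text
7.2 [ 0.63252905 -0.00073574  0.03041266] [[-0.004, 1.0, 0.015], [0.001, 0.015, -1.0], [-1.0, -0.004, -0.001]] 0.18102783570176934
post [ 0.68385202 -0.06936023  0.07098328] [ 0.68537466 -0.04868616  0.07663484]
```

View pics/c.png

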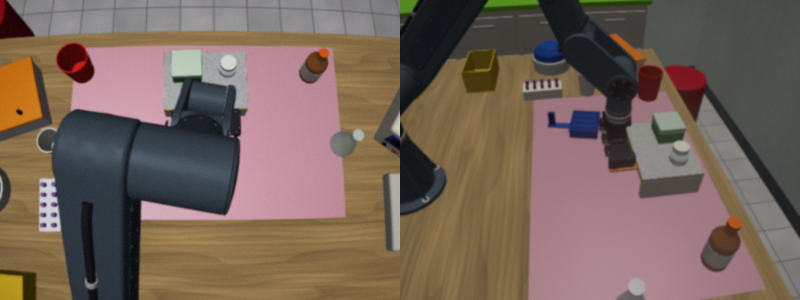

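View pics/wc.png

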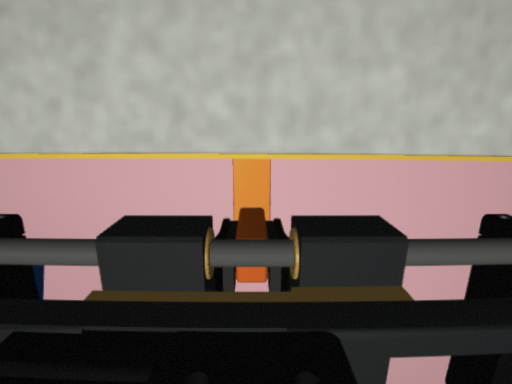

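```bash
python3 - <<'E'
from h import *
c=dict(np.load('wc.npz'))
for z in(.086,.078,.070): print(z,onplane(c,[[60,156],[252,156],[450,157]],z).round(4).tolist())
E
```

```text
0.086 [[0.6861, 0.0705, 0.086], [0.6869, -0.0011, 0.086], [0.688, -0.0748, 0.086]]
0.078 [[0.6851, 0.0759, 0.078], [0.6859, -0.0011, 0.078], [0.6871, -0.0804, 0.078]]
0.07 [[0.684, 0.0812, 0.07], [0.685, -0.0011, 0.07], [0.6862, -0.086, 0.07]]
```

Call:
send_rows --fingers '[0.4,0.6,0.6,0.6,0.6,0.6,0.6]' --dp '[[0,0,0],[0,0,0],[0,0,0],[0,0,0],[0,0,0],[0,0,0],[0,0,0]]' --turn '[[0,0,0],[0,0,0],[0,0,0],[0,0,0],[0,0,0],[0,0,0],[0,0,0]]'

```text
time_s: 7.93
position: [0.6323, -0.0007, 0.0303]
tcp_rot: [[-0.003, 1.0, 0.015], [0.001, 0.015, -1.0], [-1.0, -0.003, -0.001]]
force: [-1.5, 0.5, 0.2]
opening: 0.574
```

Call:
send_rows --fingers '[0.6,0.6,0.6,0.6,0.6,0.6,0.6,0.6]' --dp '[[0,0,5],[0,0,15],[0,0,30],[0,0,50],[-5,0,70],[-20,0,95],[-40,0,115],[-55,0,125]]' --turn '[[0,0,0],[0,0,0],[0,0,0],[0,0,0],[0,0,0],[0,0,0],[0,0,0],[0,0,0]]'

```text
time_s: 8.6
position: [0.5777, -0.0009, 0.1589]
tcp_rot: [[0.002, 1.0, 0.015], [0.0, 0.015, -1.0], [-1.0, 0.002, -0.0]]
force: [-0.7, -0.9, 0.6]
opening: 0.6
```

Call:
send_rows --fingers '[0.6,0.6,0.6,0.6,0.6,0.6,0.6,0.6,0.6,0.6]' --dp '[[-8,-8,5],[-22,-26,12],[-36,-50,20],[-50,-76,28],[-64,-102,36],[-78,-128,44],[-90,-154,50],[-100,-176,50],[-108,-192,50],[-110,-200,50]]' --turn '[[0,0,0],[0,0,0],[0,0,0],[0,0,0],[0,0,0],[0,0,0],[0,0,0],[0,0,0],[0,0,0],[0,0,0]]'

```text
time_s: 9.43
position: [0.4667, -0.2035, 0.2095]
tcp_rot: [[0.002, 1.0, 0.013], [-0.001, 0.013, -1.0], [-1.0, 0.002, 0.001]]
force: [0.3, 0.9, 0.3]
opening: 0.599
```

```bash
python3 look.py d
```

```text
9.4333 [ 0.46674517 -0.20352431  0.20949834] [[0.002, 1.0, 0.013], [-0.001, 0.013, -1.0], [-1.0, 0.002, 0.001]] 0.5988812876561044
post [ 0.62157632 -0.01084435  0.05851611] [0.6891875  0.05086773 0.0777118 ]
post [ 0.62099344 -0.06928483  0.06066646] [0.68521809 0.00277055 0.0773295 ]
```

View pics/d.png

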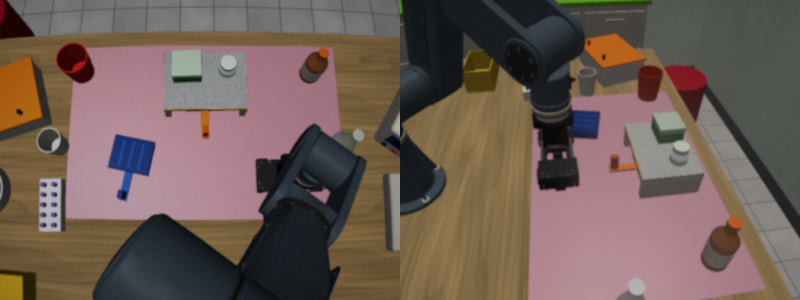

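```bash
python3 - <<'E'
from rig import bot
from h import *
for n in ['top','side']:
    c=bot.capture(n);A,B=masks(c)
    P=cloud(c,A);P=P[(abs(P[:,1])<.05)&(P[:,0]>.58)&(P[:,0]<.682)]
    h=P[(P[:,2]>.058)&(P[:,2]<.07)];s=P[(P[:,2]>.006)&(P[:,2]<.018)&(P[:,0]>.645)&(P[:,0]<.678)]
    print(n,len(h),h.min(0),h.max(0),'mid',(h.min(0)+h.max(0))/2)
    ed=[[s[abs(s[:,0]-x)<.004,1].min(),s[abs(s[:,0]-x)<.004,1].max()] for x in(.65,.66,.67)];print('strip edges',np.round(ed,4).tolist())
    if n=='top':
        roi=np.zeros(A.shape,bool);roi[150:280,90:300]=1
        print('blue',*[np.round(q,4) for q in tray(cloud(c,big(B&roi)))])
        cv2.imwrite('pics/crope.png',cv2.resize(c['img'][50:200,180:350],None,fx=3.5,fy=3.5,interpolation=cv2.INTER_CUBIC))
E
```

```text
top 77 [ 0.62181814 -0.00846352  0.05830976] [0.64633695 0.00542849 0.06930248] mid [ 0.63407755 -0.00151751  0.06380612]
strip edges [[0.0073, 0.0073], [-0.0096, 0.0096], [-0.0096, 0.0096]]
blue [0.5619 0.2195] [0.4441 0.243 ] -11.5856 -11.2765 [0.1213 0.1019] 0.0362 0.0637 0.12
side 34 [ 0.62140951 -0.01049715  0.05988475] [0.6390908  0.00452024 0.06654026] mid [ 0.63025015 -0.00298846  0.06321251]
strip edges [[-0.0119, 0.0092], [-0.0131, 0.0086], [-0.0123, 0.0081]]
```

View pics/crope.png

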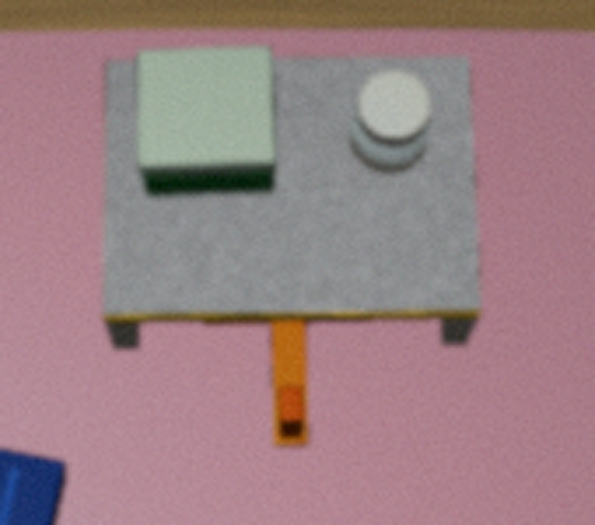

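The post is at about (0.633, -0.002), so the tray sits about 69 mm into the shelf frame. The tray is centred and square, and the blue tray hasn't moved. Handing in.

```bash
python3 -c "
from rig import bot
print(bot.read_state()['qvel']);print(bot.hand_in())"
```

```text
[ 0.792186   -0.01445248  0.20605624 -0.09902102 -0.13625665 -0.04281445]
the job is handed in; nothing more can be done
None
```

The amber tray is under the shelf with its handle towards the robot, and I handed the job in at about 9.5 s. I pinched the post from above, slid the tray sideways along the bench, then straight in, and backed the gripper clear.

**Position:** the tray centre is about 69 mm inside the shelf's front edge (allowed 46–97). It is within about 2 mm of midway between the panels (allowed 20). The tray itself is hidden under the board, so I worked this out from where the post stands.

**Squareness:** the tray was within about 1° of the shelf when last visible, just before it went under. The exposed handle strip afterwards looked straight, though it is too short to give an exact angle.

**Blue tray:** the top view puts it within 1 mm of its start.

**Contact:** tool force readings between moves stayed under about 3 N, with no sign of touching the shelf. The gripper stayed at the same height while holding the tray, so the tray was not lifted.

**Disagreement:** the top and side cameras differed by 2–4 mm on positions. That is slightly more than their stated calibration but well inside the tolerances.

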